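# Zero the scale under the mixing bowl

## Task

Two scales stand on the workshop table: zero the one that carries the open, empty steel bowl by pressing its tare key (the wide bar-shaped key on its front panel) gently all the way down with the fingertips and letting it spring back, so that flour can be weighed into the bowl. Press no other key on either scale, for the closed tub on the other scale is still being weighed; leave the bowl, the tub and everything else on the table where they stand.

Things in the scene. Friction and masses are not known exactly. Their poses are not given: they have to be found in the camera images.
- scale_left: the left (+y) of two alike bench scales, fixed; white case 260 deep (x) x 210 wide (y). Origin: on the table under its middle; x from its front (robot side) to its back, y left, z up. Steel platform 180 x 200 mm, top at z = 52, centre at x = 40 mm. Front key panel (x -130 to -50 mm) rises to the back at 12 deg: display above, row of 3 grey keys below at x = -108 mm
- left_tare_top (a point): centre of the top face of the left scale's tare key: wide bar-shaped key 36 wide x 18 mm, right-hand in the row (y = -55 mm in the scale's frame). Unpressed, the face stands 7 mm proud of the panel and about 32 mm above the table; it tilts with the panel (12 degrees)
- left_tare (a joint): travel of that key into the panel, m: 0 = up, 0.005 = fully down. It springs back; it begins to move at about 1.5 N and is fully down at about 4 N
- left_unit_top (a point): centre of the top face of the left scale's unit key: small round key 14 mm across, middle of the row (y = +8 mm). Unpressed, the face stands 7 mm proud of the panel and about 32 mm above the table; it tilts with the panel (12 degrees)
- left_unit (a joint): travel of that key into the panel, m: 0 = up, 0.005 = fully down. It springs back; it begins to move at about 1.5 N and is fully down at about 4 N
- left_power_top (a point): centre of the top face of the left scale's power key: round key 18 mm across, left-hand in the row (y = +65 mm). Unpressed, the face stands 7 mm proud of the panel and about 32 mm above the table; it tilts with the panel (12 degrees)
- left_power (a joint): travel of that key into the panel, m: 0 = up, 0.005 = fully down. It springs back; it begins to move at about 1.5 N and is fully down at about 4 N
- scale_right: the right (-y) of two alike bench scales, fixed; white case 260 deep (x) x 210 wide (y). Origin: on the table under its middle; x from its front (robot side) to its back, y left, z up. Steel platform 180 x 200 mm, top at z = 52, centre at x = 40 mm. Front key panel (x -130 to -50 mm) rises to the back at 12 deg: display above, row of 3 grey keys below at x = -108 mm
- right_tare_top (a point): centre of the top face of the right scale's tare key: wide bar-shaped key 36 wide x 18 mm, right-hand in the row (y = -55 mm in the scale's frame). Unpressed, the face stands 7 mm proud of the panel and about 32 mm above the table; it tilts with the panel (12 degrees)
- right_tare (a joint): travel of that key into the panel, m: 0 = up, 0.005 = fully down. It springs back; it begins to move at about 1.5 N and is fully down at about 4 N
- right_unit_top (a point): centre of the top face of the right scale's unit key: small round key 14 mm across, middle of the row (y = +8 mm). Unpressed, the face stands 7 mm proud of the panel and about 32 mm above the table; it tilts with the panel (12 degrees)
- right_unit (a joint): travel of that key into the panel, m: 0 = up, 0.005 = fully down. It springs back; it begins to move at about 1.5 N and is fully down at about 4 N
- right_power_top (a point): centre of the top face of the right scale's power key: round key 18 mm across, left-hand in the row (y = +65 mm). Unpressed, the face stands 7 mm proud of the panel and about 32 mm above the table; it tilts with the panel (12 degrees)
- right_power (a joint): travel of that key into the panel, m: 0 = up, 0.005 = fully down. It springs back; it begins to move at about 1.5 N and is fully down at about 4 N
- bowl: open, empty steel mixing bowl, 170 mm across the rim, 65 mm high, loose, standing on the platform of one of the two scales (which one changes). Origin: centre of its underside, z up
- tub: closed round cream-coloured tub with a white lid, 146 mm across, 105 mm high, loose, standing on the platform of the other scale. Origin: centre of its underside, z up
- rolling_pin_mid (a point): wooden rolling pin, 48 mm thick, 410 mm long with handles, lying left of the scales, pointing away from the robot; its middle
- cutter_mid (a point): steel pastry cutter ring, 68 mm across, 32 mm high, standing on the table in front of the gap between the scales; its middle
- shaker_mid (a point): glass shaker with steel cap, 48 mm across, 86 mm high, in front of the right scale; its middle
- oil_mid (a point): green glass bottle, 64 mm across, 210 mm high, left of the scales; point on its axis 100 mm up
- mug_mid (a point): blue mug, 80 mm across, 90 mm high, right of the scales; its middle
- spoon_tip (a point): wooden spoon, 260 mm long, lying right of the scales, its bowl away from the robot; the tip of its bowl
- brush_grip (a point): pastry brush, 190 mm long, lying in front of the left scale; point on its handle
Mind the look-alikes: they are no part of the job. There is more than one size of the tub; the job needs the larger.

How it is judged:
On the way:
1. the tare key of the scale under the bowl is pressed down by the fingers (at least 3.5 of its 5 mm, for 0.1 s) (((horizontal distance between bowl and scale_left below 0.1 m and value of joint left_tare above 0.0035 m and contact force between the fingers and scale_left above 0.5 N) or (horizontal distance between bowl and scale_right below 0.1 m and value of joint right_tare above 0.0035 m and contact force between the fingers and scale_right above 0.5 N))), for 0.1 s.
At the end, for the whole second after the job is handed in: All six keys are up again (within 1 mm); the bowl and the tub stand upright and at rest on the platforms, within 10 mm of where they were; the other things on the table lie within 20 mm of where they were (value of joint each of left_tare, left_unit, left_power, right_tare, right_unit, right_power below 0.001 m and (((x of bowl in the frame of scale_left between -0.05 and 0.13 m and horizontal distance between bowl and scale_left below 0.06 m and z of bowl in the frame of scale_left between 0.047 and 0.058 m and angle between bowl's own z axis and vertical below 0.1 rad) and (x of tub in the frame of scale_right between -0.05 and 0.13 m and horizontal distance between tub and scale_right below 0.06 m and z of tub in the frame of scale_right between 0.047 and 0.058 m and angle between tub's own z axis and vertical below 0.1 rad)) or ((x of bowl in the frame of scale_right between -0.05 and 0.13 m and horizontal distance between bowl and scale_right below 0.06 m and z of bowl in the frame of scale_right between 0.047 and 0.058 m and angle between bowl's own z axis and vertical below 0.1 rad) and (x of tub in the frame of scale_left between -0.05 and 0.13 m and horizontal distance between tub and scale_left below 0.06 m and z of tub in the frame of scale_left between 0.047 and 0.058 m and angle between tub's own z axis and vertical below 0.1 rad))) and distance of each of bowl, tub from where it was at the start of the episode below 0.01 m and linear speed of each of bowl, tub below 0.02 m/s and distance of each of rolling_pin_mid, cutter_mid, shaker_mid, oil_mid, mug_mid, spoon_tip, brush_grip from where it was at the start of the episode below 0.02 m); the robot touches nothing.
It fails at once if a unit or power key is pressed (over 1.5 mm) (value of joint any of left_unit, left_power, right_unit, right_power above 0.0015 m).
It fails at once if the tare key of the scale without the bowl is pressed (over 1.5 mm) ((value of joint left_tare above 0.0015 m and horizontal distance between bowl and scale_right below 0.1 m) or (value of joint right_tare above 0.0015 m and horizontal distance between bowl and scale_left below 0.1 m)).
It fails at once if a scale is pressed with more than 30 N (contact force between any of the fingers, the arm and scale_left above 30 N or contact force between any of the fingers, the arm and scale_right above 30 N).
It fails at once if the bowl or the tub is shifted, tipped or lifted (over 10 mm or 0.15 rad) (distance of any of bowl, tub from where it was at the start of the episode above 0.01 m or angle between any of bowl, tub's own z axis and vertical above 0.15 rad).
It fails at once if another thing on the table is moved or lifted (over 20 mm) (distance of any of rolling_pin_mid, cutter_mid, shaker_mid, oil_mid, mug_mid, spoon_tip, brush_grip from where it was at the start of the episode above 0.02 m).
It also fails if it takes over 38 s, if anything falls off the work surface, if the arm or the gripper's body presses on something with over 40 N, if the wrist force passes 120 N, or if a joint passes its speed limit or range.

## Robot

A 7-joint arm with a two-finger parallel gripper is mounted at the origin on the work surface. World frame = base frame: x ahead of the robot, y to its left, z up, the work surface at z = 0. Lengths are in m, angles in rad, forces in N, time in s.
With the tool pointing down it reaches from about 0.4 to 0.9 m from the base axis. Payload 5.5 kg.
Tool frame: the origin (TCP) lies midway between the tips of the shut fingers; the grasp point (between the pads) lies manip.pinch_z behind it (manip.pinch_z is the distance from the TCP to the grasp point, in m); z points along the fingers, y is the direction in which the jaws open and shut (so a half turn about z gives the same grasp; the last joint's range is limited). The gripper opens to 92 mm and grips with 3 to 60 N. Pads are 19 mm wide; open, the fingers measure 130 mm over their backs; the gripper's body (75 mm by 190 mm) begins 47 mm behind the grasp point.
Start: joints at [1.488, 0.501, -0.427, 1.55, 0.221, 1.138, -0.21], TCP at [0.22, -0.612, 0.227] pointing down, gripper open.
Joint ranges: [-2.88, 2.88], [-0.31, 2.03], [-1.54, 1.56], [0.2, 2.42], [-1.41, 4.55], [0.19, 2.02], [-2.57, 2.57]. Speed limits (rad/s): [2.57, 2.57, 3.14, 3.14, 3.14, 3.14, 3.14].

## Interface

Orientations are given as a rotation vector (axis times angle).
In Python, from station import manip, cams, models gives the robot as it stands. The module is installed in compiled form; this text tells all that it offers. Calls block until the motion is done:
- manip.movep(position, orientation): joint-space move of the TCP to a pose.
- manip.move_straight(position, attitude=None, rate=0.15, f_stop=None): straight line of the TCP; attitude=None keeps the orientation; rate is the mean speed in m/s. With f_stop (N) it stops when the force on the tool has changed by that much, and returns True; else False.
- manip.move_j(angles): joint-space move.
- manip.grip(opening, effort=None): finger opening in m; effort is the grip in N (None keeps the last); returns when the fingers have stopped.
- manip.hold(seconds).
- manip.ik(position, orientation): joint angles nearest the present ones, or None.
- manip.sense(): the state.
- cams.get_image(name): name is "side" or "top"; returns a dict with "img" (480x640x3 uint8, blue, green, red), "camera_matrix" (3x3 intrinsics, pixels), "rvec" (rotation vector, rad) and "tvec" (3), from world to camera coordinates, as OpenCV has them. Camera axes: x right, y down, z forward; pixel columns grow to the right and rows downward; lengths in m; the calibration is good to about 2 mm. A picture is of the moment at which its call begins. There is no depth.
A pose or a line that the arm cannot do raises manip.PlanningError and nothing moves.
- manip.hand_in(): hands the job in, once; it reports no verdict.
Trained networks look in a picture, given as the dict that the camera call returned (one of the last four; its "shot" number tells which), for a name from the list of things; names that differ only in an ending like _2 or _b are one class to them, and where a whole thing is asked for, a point or a joint stands for the part that bears it (a point fixed in the world has none). Each returns a list of dicts, best first, with "p" (0 to 1); they miss things now and then, are a little off and sometimes report something else, mostly with a low value. They report only what shows in the picture. A call takes as long as a camera call. They do not tell look-alikes from the thing itself.
- models.look_for(picture, name): "rect" ([left, top, right, bottom] in pixels, round what is visible of it).
- models.trace(picture, name): "mask" (480x640 bool, what is visible of it) and "rect" ([left, top, right, bottom] in pixels, round what is visible of it).
- models.place_of(picture, name): "position" ([column, row] in pixels: a listed point, or the origin of a listed thing).
The state is a dict: "time_s": time; "qpos": joint angles; "qd": joint speeds; "effort": joint torques, N m; "ee_pos": TCP position; "tcp_rot": TCP orientation; "ft_force": force on the tool from outside, world axes, zero at the start; "wrist_torque": the same for the moment, N m; "grip_width": finger opening in m.
Only numpy, scipy, OpenCV 4.12 (cv2) and the standard library are available. Lean on these libraries where they do the work, as an engineer would, in place of code of your own. Each camera call takes 0.05 s, during which the arm holds its last target.

## Working session

There is one attempt and no reset: what is moved stays moved. The work goes in short steps, each a Python script; the robot and the scene stay as the last script left them, time stands still between calls to the robot, and variables do not carry over. Pictures are saved under pics/ and viewed, and the job is handed in when it is done.

```bash
mkdir -p pics
python3 - <<'E'
from station import manip, cams, models
import cv2
for n in ("side","top"):
    p=cams.get_image(n); cv2.imwrite(f"pics/{n}0.png",p["img"])
    print(n,p["camera_matrix"].tolist(),p["rvec"],p["tvec"])
    for k in ("bowl","tub","left_tare_top","right_tare_top","scale_left","scale_right","left_unit_top","right_unit_top","left_power_top","right_power_top"):
        r=models.place_of(p,k); print(k,[(x["position"],round(x["p"],2)) for x in r][:3])
s=manip.sense();print(s["time_s"],s["ee_pos"],s["tcp_rot"],s["grip_width"],manip.pinch_z)
E
```

```text
side [[522.4840151023923, 0.0, 320.58779074831875], [0.0, 522.4840151023923, 239.93415168513957], [0.0, 0.0, 1.0]] [ 0.98778265 -2.49262879  1.0222187 ] [0.37433119 0.3396361  1.14589562]
bowl [([340.2, 191.4], 0.87)]
tub [([206.2, 296.1], 0.94), ([267.5, 242.9], 0.94)]
left_tare_top [([275.3, 301.8], 0.56)]
right_tare_top [([389.9, 206.4], 0.59)]
scale_left [([224.2, 314.0], 0.85)]
scale_right [([347.7, 214.4], 0.74)]
left_unit_top [([261.6, 320.1], 0.54)]
right_unit_top []
left_power_top [([254.3, 336.2], 0.51)]
right_power_top [([364.7, 229.8], 0.51)]
top [[561.3891976696336, 0.0, 330.33168774752147], [0.0, 561.3891976696336, 241.8802974408415], [0.0, 0.0, 1.0]] [ 2.1198036  -2.12672144  0.18305763] [-0.01145623  0.52210951  1.60438358]
bowl [([404.3, 194.5], 0.91)]
tub [([237.3, 204.1], 0.94), ([314.5, 191.8], 0.63)]
left_tare_top [([268.9, 243.1], 0.65), ([491.2, 258.0], 0.44), ([331.6, 294.6], 0.18)]
right_tare_top [([427.3, 243.8], 0.59)]
scale_left [([241.4, 223.5], 0.67), ([256.2, 302.2], 0.15)]
scale_right [([404.9, 209.6], 0.63), ([268.8, 244.7], 0.28)]
left_unit_top [([168.9, 289.3], 0.68)]
right_unit_top [([404.4, 244.4], 0.59)]
left_power_top [([427.3, 244.4], 0.55), ([235.1, 256.6], 0.42)]
right_power_top [([389.2, 246.8], 0.59)]
1.1 [ 0.22033534 -0.61152029  0.22676202] [3.09468924e+00 5.40500320e-01 3.21815370e-05] 0.09190066633873743 0.0188
```

View pics/side0.png

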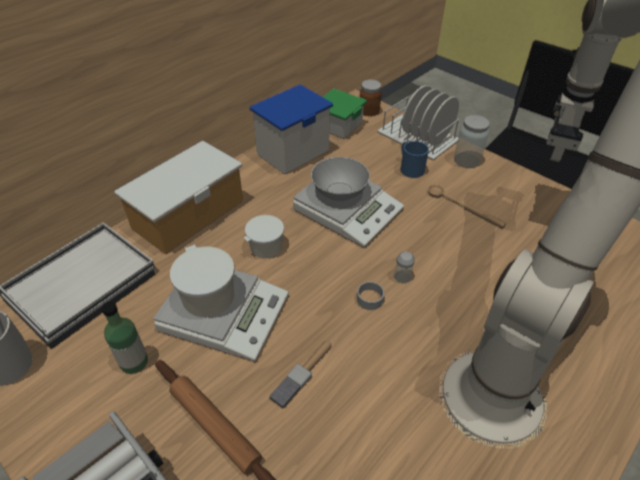

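View pics/top0.png

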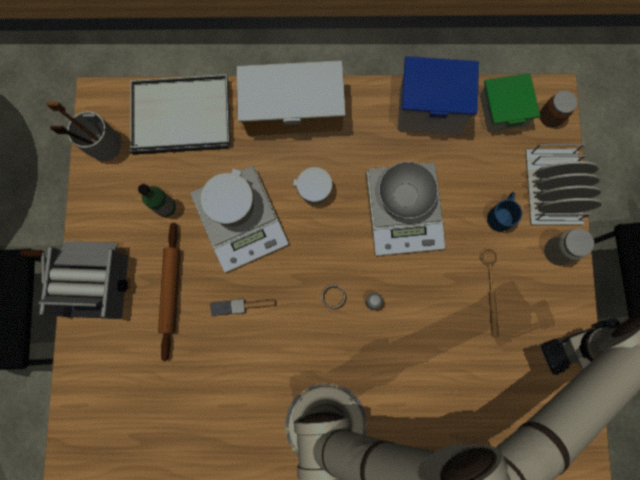

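The bowl, at (408,192) in the top view, is on the right scale, and the large tub (228,198) is on the left one. The tub at (315,186) is the small look-alike on the table. The tare candidate is the right scale's right-hand bar key, at about (428,244) top and (390,207) side. I'll confirm it in a crop.

```bash
cat > h.py <<'E'
import numpy as np, cv2
def ray(p,uv,z):
    R=cv2.Rodrigues(np.array(p["rvec"],float))[0]; t=np.array(p["tvec"],float).ravel()
    d=R.T@np.linalg.inv(p["camera_matrix"])@np.array([uv[0],uv[1],1.]); c=-R.T@t
    return c+d*(z-c[2])/d[2]
def proj(p,X):
    return cv2.projectPoints(np.array(X,float).reshape(-1,3),np.array(p["rvec"],float),np.array(p["tvec"],float),p["camera_matrix"],None)[0].reshape(-1,2)
E
python3 - <<'E'
from station import manip, cams, models
import cv2,numpy as np
from h import *
c=[]
for n,box in (("side",(290,150,410,250)),("top",(360,150,460,265))):
    p=cams.get_image(n)
    for k in ("right_tare_top","right_unit_top","right_power_top","scale_right"):
        r=models.place_of(p,k)
        for x in r: print(n,k,x["position"],round(x["p"],2),ray(p,x["position"],0 if k[0]=='s' else .032).round(4))
    a,b,e,f=box; im=cv2.resize(p["img"][b:f,a:e],None,fx=4.5 if n=="top" else 5,fy=4.5 if n=="top" else 5,interpolation=cv2.INTER_CUBIC)
    cv2.imwrite(f"pics/crop_{n}.png",im)
E
```

```text
side right_tare_top [391.1, 205.2] 0.58 [ 0.5225 -0.3133  0.032 ]
side right_power_top [364.8, 228.5] 0.42 [ 0.516  -0.1848  0.032 ]
side scale_right [347.6, 212.8] 0.83 [ 0.6153 -0.2279  0.    ]
top right_tare_top [428.4, 244.7] 0.63 [ 0.5152 -0.3035  0.032 ]
top right_unit_top [406.9, 245.5] 0.47 [ 0.513  -0.2398  0.032 ]
top right_power_top [388.4, 246.5] 0.43 [ 0.5102 -0.185   0.032 ]
top scale_right [407.1, 206.9] 0.77 [ 0.6385 -0.2478  0.    ]
```

View pics/crop_top.png

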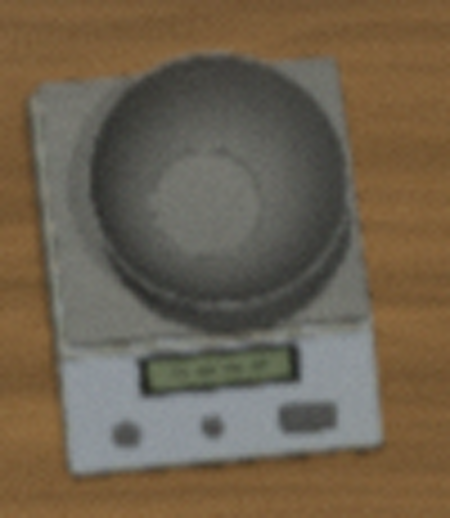

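View pics/crop_side.png

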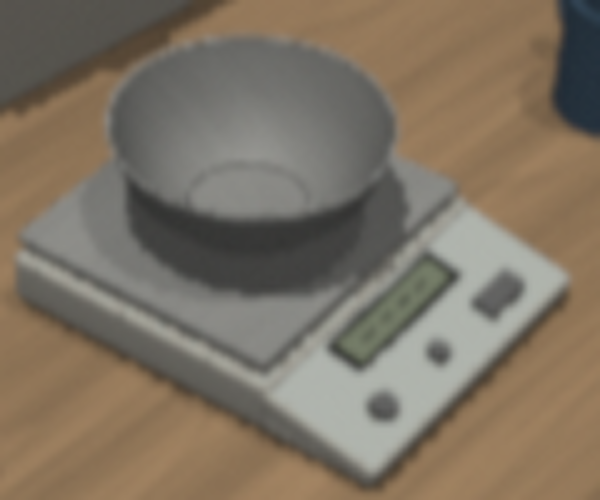

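The crops confirm it. The bowl's scale is the right one, and its wide bar key is at the right-hand end, at top px (428.4,242.7) and side px (389.8,208.6). The two round keys lie to its left. Next I fit the scale pose to all the key pixels.

Run:
```python
from station import manip, cams, models
import cv2,numpy as np
from h import *
from scipy.optimize import least_squares
from scipy.spatial.transform import Rotation as Ro
pt,ps=cams.get_image("top"),cams.get_image("side")
obs={"t":(pt,np.array([[428.4,242.7],[407.1,244.7],[388,246.4]])),"s":(ps,np.array([[389.8,208.6],[377.6,220.2],[366.4,231]]))}
L=np.array([[-.108,-.055,.032],[-.108,.008,.032],[-.108,.065,.032]])
def W(q):
    return (Ro.from_euler("z",q[2]).as_matrix()@L.T).T+[q[0],q[1],0]
for ks in ("t","s","ts"):
    f=lambda q:np.concatenate([(proj(obs[k][0],W(q))-obs[k][1]).ravel() for k in ks])
    r=least_squares(f,[.62,-.25,.06]); print(ks,r.x.round(4),W(r.x).round(4).tolist(),r.fun.round(1))
q=r.x; key=W(q)[0]
n=np.array([-np.sin(np.radians(12)),0,np.cos(np.radians(12))]);Rz=Ro.from_euler("z",q[2])
z=-(Rz.apply(n))
for s in (1,-1):
    y=Rz.apply([0,s,0]); x=np.cross(y,z); rv=Ro.from_matrix(np.c_[x,y,z]).as_rotvec()
    print(s,rv,manip.ik(key-z*.1,rv),manip.ik(key,rv))
for k,zz in (("shaker_mid",.043),("cutter_mid",.016),("bowl",.052),("mug_mid",.045)):
    for p in (pt,ps):
        r=models.place_of(p,k); print(k,[ray(p,x["position"],zz).round(3).tolist() for x in r[:2]])
print(manip.sense()["time_s"])
```

```text
t [ 0.6238 -0.2391  0.0886] [[0.5211, -0.3034, 0.032], [0.5155, -0.2407, 0.032], [0.5105, -0.1839, 0.032]] [-0.1  0.   0.1 -0.   0.   0. ]
s [ 0.6193 -0.2353  0.0843] [[0.5164, -0.2992, 0.032], [0.5111, -0.2364, 0.032], [0.5063, -0.1796, 0.032]] [-0.  -0.1  0.1 -0.1 -0.1  0.1]
ts [ 0.6221 -0.2379  0.0869] [[0.5193, -0.3021, 0.032], [0.5138, -0.2393, 0.032], [0.5088, -0.1826, 0.032]] [-0.5  0.6 -0.4  0.5 -0.4  0.6 -0.2 -1.   0.  -1.  -0.1 -0.9]
1 [-0.12743183  2.92955089  0.01339362] [ 1.39914337  0.63375014 -1.06721221  1.93996723  0.64617799  0.77138272
  1.68484357] [ 1.24624695  0.77778201 -0.90440642  1.94467097  0.84032118  0.63531515
  1.53229085]
-1 [-3.11243624 -0.13538711 -0.32713023] [ 1.03255306  0.4388435  -0.55201852  1.95031819  0.16973848  0.64596907
 -1.06782769] [ 0.9172208   0.61141047 -0.45143206  1.95487395  0.28437171  0.46964672
 -1.16711056]
shaker_mid [[0.343, -0.132, 0.043], [0.358, -0.017, 0.043]]
shaker_mid [[0.641, 0.273, 0.043], [0.345, -0.128, 0.043]]
cutter_mid [[0.367, -0.026, 0.016]]
cutter_mid [[0.361, -0.025, 0.016]]
bowl [[0.661, -0.229, 0.052], [0.389, 0.457, 0.052]]
bowl [[0.657, -0.24, 0.052], [0.605, -0.521, 0.052]]
mug_mid [[0.6, -0.53, 0.045]]
mug_mid [[0.6, -0.525, 0.045]]
2.1
```

Run:
```python
from station import manip, cams, models
import cv2,numpy as np
from h import *
key=np.array([0.5193,-0.3021,0.032]); rv=np.array([-3.11243624,-0.13538711,-0.32713023])
z=cv2.Rodrigues(rv)[0][:,2]
manip.grip(0.0,10)
manip.movep(key-z*.13,rv)
manip.move_straight(key-z*.035,rate=.08)
s=manip.sense();print(s["time_s"],s["ee_pos"],s["tcp_rot"],s["ft_force"],s["grip_width"])
for n,b in (("top",(360,150,480,265)),("side",(290,130,430,250))):
    p=cams.get_image(n)
    print(n,proj(p,[key,s["ee_pos"]]).round(1).tolist())
    cv2.imwrite(f"pics/a_{n}.png",cv2.resize(p["img"][b[1]:b[3],b[0]:b[2]],None,fx=5,fy=5,interpolation=cv2.INTER_CUBIC))
```

```text
6.4 [ 0.51235052 -0.30306963  0.06682755] [-3.11306854 -0.1353068  -0.32835152] [ 0.28060363  0.01380751 -0.11453431] 0.0006814997437939692
top [[427.9, 243.3], [430.2, 243.6]]
side [[389.6, 207.6], [393.0, 199.5]]
```

View pics/a_side.png

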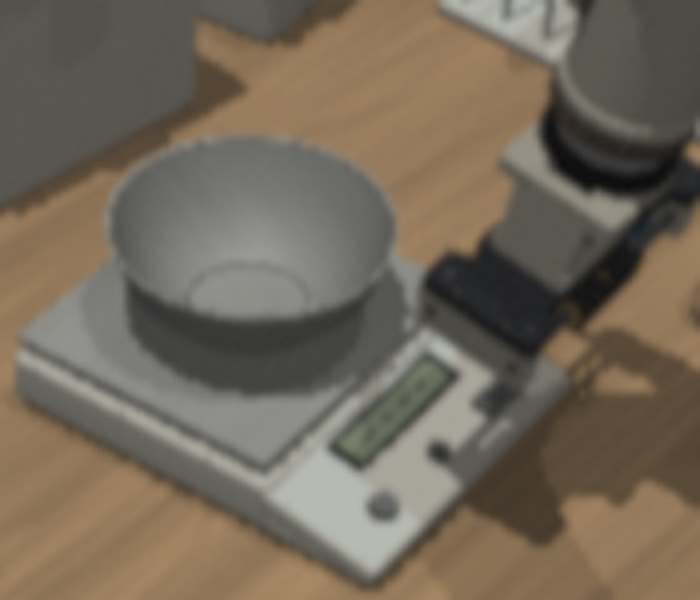

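View pics/a_top.png

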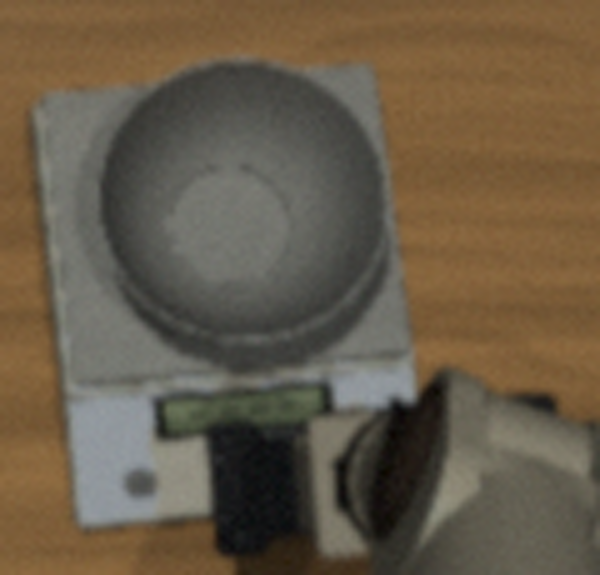

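The fingertips are shut and sit just above the bar key, ending at about (505,390) in the side crop. They are clear of the bowl and the unit key. Now I press slowly with a force stop.

Run:
```python
from station import manip, cams, models
import cv2,numpy as np
from h import *
key=np.array([0.5193,-0.3021,0.032]); rv=np.array([-3.11243624,-0.13538711,-0.32713023])
z=cv2.Rodrigues(rv)[0][:,2]
def st(l):
    s=manip.sense();f=np.array(s["ft_force"]);print(l,round(s["time_s"],2),"depth mm",round(1000*float((np.array(s["ee_pos"])-key)@z),2),f.round(2),"axial",round(float(-f@z),2))
st("start")
print(manip.move_straight(key-z*.008,rate=.03,f_stop=5)); st("near")
print(manip.move_straight(key+z*.009,rate=.008,f_stop=1.2)); st("touch")
print(manip.move_straight(key+z*.010,rate=.008,f_stop=4.5)); st("pressed")
manip.hold(.3); st("held")
p=cams.get_image("side");b=(290,130,430,250)
cv2.imwrite("pics/p_side.png",cv2.resize(p["img"][b[1]:b[3],b[0]:b[2]],None,fx=5,fy=5,interpolation=cv2.INTER_CUBIC))
```

```text
start 6.5 depth mm -35.57 [ 0.1  -0.04  0.44] axial 0.41
False
near 7.55 depth mm -8.12 [-0.49  0.77 -0.26] axial -0.17
True
touch 8.75 depth mm 1.42 [0.8  0.84 2.  ] axial 1.78
True
pressed 9.38 depth mm 5.59 [-1.32  0.65  5.19] axial 5.34
held 9.68 depth mm 5.59 [-1.92  0.18  5.21] axial 5.49
```

View pics/p_side.png

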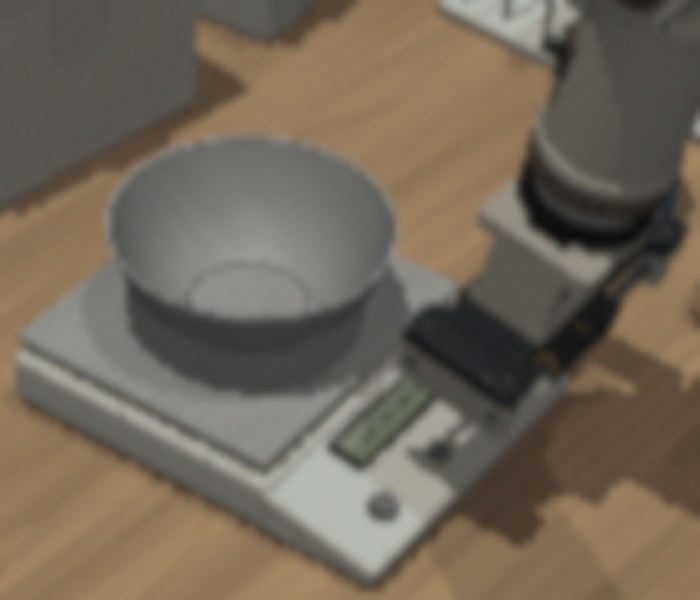

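Force is 5.3 N, which is over the 4 N for full travel, after about 4–5 mm. I'll press a little further to confirm the hard stop, then retreat.

Run:
```python
from station import manip, cams, models
import cv2,numpy as np
from h import *
key=np.array([0.5193,-0.3021,0.032]); rv=np.array([-3.11243624,-0.13538711,-0.32713023])
z=cv2.Rodrigues(rv)[0][:,2]
def st(l):
    s=manip.sense();f=np.array(s["ft_force"]);print(l,round(s["time_s"],2),"depth mm",round(1000*float((np.array(s["ee_pos"])-key)@z),2),f.round(2),"axial",round(float(-f@z),2))
st("a")
print(manip.move_straight(key+z*.0085,rate=.006,f_stop=4)); st("bottom")
manip.hold(.3); st("held")
manip.move_straight(key-z*.03,rate=.04); st("up")
manip.move_straight(key-z*.15,rate=.12)
manip.movep([.25,-.6,.25],[3.0947,.5405,0]); st("away")
for n in ("top","side"):
    p=cams.get_image(n); cv2.imwrite(f"pics/e_{n}.png",p["img"])
    a=cv2.imread(f"pics/{n}0.png"); d=cv2.absdiff(a,p["img"]).max(2)
    cv2.imwrite(f"pics/d_{n}.png",np.minimum(d.astype(int)*3,255).astype(np.uint8))
    b=(360,150,460,265) if n=="top" else (290,150,410,250)
    cv2.imwrite(f"pics/ec_{n}.png",cv2.resize(p["img"][b[1]:b[3],b[0]:b[2]],None,fx=5,fy=5,interpolation=cv2.INTER_CUBIC))
```

```text
a 9.72 depth mm 5.6 [-0.91  0.6   4.94] axial 5.01
True
bottom 9.96 depth mm 5.58 [-1.47 -0.22  5.25] axial 5.44
held 10.26 depth mm 5.58 [-2.24 -0.24  6.21] axial 6.54
up 11.3 depth mm -29.85 [0.24 0.87 0.61] axial 0.53
away 13.88 depth mm -273.63 [-0.02  0.16 -0.22] axial -0.21
```

View pics/ec_side.png

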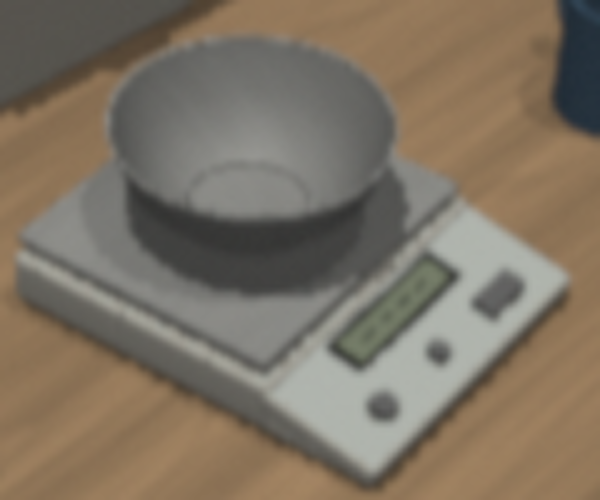

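View pics/d_top.png

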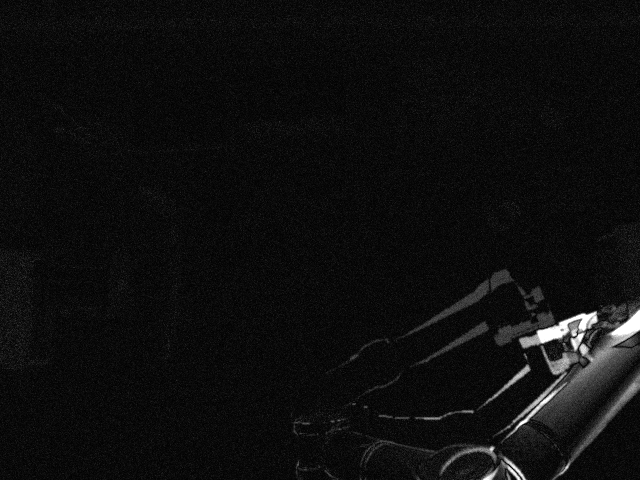

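View pics/e_top.png

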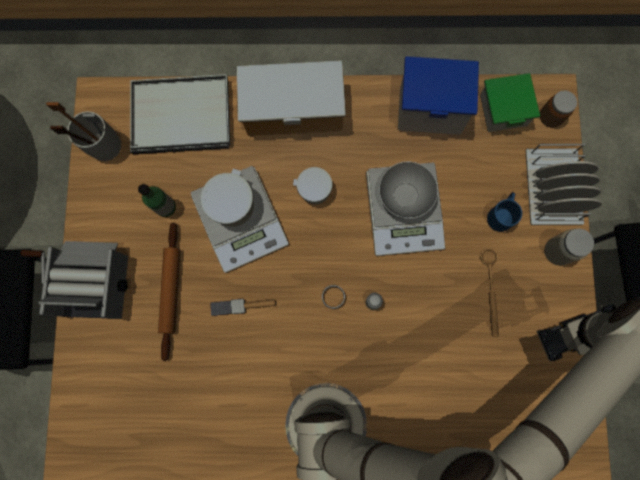

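The image difference shows only the arm and its shadow changed. The key is up, and the bowl, tub and everything else are where they were.

Run:
```python
from station import manip
manip.hand_in(); print(manip.sense()["time_s"])
```

```text
the job is handed in; nothing more can be done
the job is handed in; nothing more can be done
```

I pressed the tare key of the right scale, the one carrying the open steel bowl, with the shut fingertips. I held it down, released it, moved the arm clear and handed the job in at about 14 s. No verdict was reported.

- **Press:** the fingers stopped 5.6 mm below my estimate of the unpressed key face. Pushing further gave no more movement, so the key met its stop. The force read about 5–6.5 N, above the 4 N needed for full travel and far below the 30 N limit. I held it there for well over 0.1 s.
- **After the press:** close-up pictures show the tare key standing proud again. The before/after comparison of the top view shows only the arm and its shadow changed.
- **Disagreements:** the two cameras differed by about 5–6 mm on where the key was. I used a combined fit, and the press landed on the key. The trained networks gave some wrong or weak answers for the keys, so I used key positions read from the enlarged crops instead. Key travel was judged from arm position and force, because the interface gives no direct reading of it.

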